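# Re-rack anaesthesia fittings in reverse order

### The arm

A 6-joint arm with a two-finger parallel gripper is mounted at the origin on the work surface; the furniture and walls round the work are solid. World frame = base frame: x ahead of the robot, y to its left, z up, the work surface at z = 0. Lengths are in mm, angles in rad, forces in N, time in s.
With the tool pointing down it reaches from about 300 to 775 mm from the base axis. Payload 14.6 kg.
Tool frame: the origin (TCP) lies on the centre line of the jaws, within the pads' length; the fingertips stand 19 mm ahead of it and the grasp point (between the pads) is the TCP (bot.tip_reach is the distance from the TCP to the fingertips, in mm); z points along the fingers, y is the line along which they close (so a half turn about z gives the same grasp; the last joint's range is limited). The gripper opens to 85 mm and grips with 20 to 120 N. Pads are 22 mm wide; open, the fingers measure 114 mm over their backs; the gripper's body (76 mm by 85 mm) begins 54 mm behind the grasp point. The pads swing forward as they close: fully open they stand 13 mm farther back than shut.
Start: joints at [-0.067, 0.3, 1.521, -0, 1.321, -0.067], TCP at [549.991, -0.002, 250.281] pointing down, gripper open.
Joint ranges: [-3.03, 3.03], [-0.79, 2.21], [0.23, 2.52], [-1.04, 4.18], [0, 3.07], [-2.55, 2.55]. Speed limits (rad/s): [2.22, 2.22, 2.57, 3.14, 3.14, 3.14].

### API

Orientations are given as a unit quaternion [w, x, y, z].
In Python, from rig import bot gives the robot as it stands. Calls block until the motion is done:
- bot.move_to(position, orientation): joint-space move of the TCP to a pose.
- bot.servo_line(position, attitude=None, speed=150, until_force=None): straight line of the TCP; attitude=None keeps the orientation; speed is the mean speed in mm/s. With until_force (N) it stops when the force on the tool has changed by that much, and returns True; else False.
- bot.move_joints(angles): joint-space move.
- bot.move_gripper(opening, grip_force=None): finger opening in mm; grip_force is the grip in N (None keeps the last); returns when the fingers have stopped.
- bot.dwell(seconds).
- bot.ik(position, orientation): joint angles nearest the present ones, or None.
- bot.read_state(): the state.
- bot.read_camera(name): name is "scene" or "side" or "wrist"; returns a dict with "image" (420x560x3 uint8, blue, green, red), "depth" (420x560 float32, mm along the optical axis (not along the pixel's ray), 0 where there is no reading), "fovy" (degrees; the focal length in pixels is half the picture's height over the tangent of half this angle, whatever the lens; pixels are square), "cx", "cy" (the principal point, pixels), "eye" and "attitude" of the camera in the world; the wrist camera has in their place "mount" (4x4, takes a point from camera to tool coordinates, whose origin is the TCP and whose axes are the flange's). Camera axes: x right, y down, z forward; pixel columns grow to the right and rows downward; lengths in mm; the calibration is good to about 2 mm. The wrist camera is an equidistant fisheye: a pixel r from the principal point sees the ray r / f radians off the axis. A picture is of the moment at which its call begins: read the wrist's pose just before it.
A pose or a line that the arm cannot do raises bot.MotionError and nothing moves.
- bot.finish_job(): hands the job in; it is judged then, once.
The state is a dict: "clock": time; "joint_positions": joint angles; "qvel": joint speeds; "effort": joint torques, N m; "ee_pos": TCP position; "tool_rot": TCP orientation; "ft_force": force on the tool from outside, world axes, zero at the start; "moment": the same for the moment, N m; "grip_width": finger opening in mm; "grip_force": force on a finger pad.
Only numpy, scipy, OpenCV 4.12 (cv2) and the standard library are available. Lean on these libraries where they do the work, as an engineer would, in place of code of your own. Each camera call takes 0.05 s, during which the arm holds its last target. There are 200 camera calls.

### The job

The four breathing-circuit fittings (three nose cones and a hose reducer) stand in one rack in the order in which they were taken apart. Move them to the empty rack beside it in the reverse order, ready for putting the circuit together again: the fitting nearest the robot goes into the compartment farthest from the robot, the second nearest into the second farthest, and so on. Stand each one upright on its wide end inside its own compartment, without letting any fall over on the way.

Things in the scene. Friction and masses are not known exactly. Their poses are not given: they have to be found in the camera images.
- large_cone: White nose cone (flask-shaped soft fitting), largest of the three: 43 mm wide, 63 mm tall. Stands upright on its wide end in one compartment of the full rack. Origin: centre of its underside; z up along it. Round, so its yaw means nothing. Take it round the neck, from above: as a solid it tapers from 41 mm wide at 10 mm above the origin to 17 mm at the top.
- medium_cone: Pale blue nose cone, middle size: 34 mm wide, 49 mm tall. Stands upright on its wide end in one compartment of the full rack. Origin: centre of its underside; z up along it. Round, so its yaw means nothing. Take it round the neck, from above: as a solid it tapers from 32 mm wide at 8 mm above the origin to 14 mm at the top.
- small_cone: White nose cone, smallest: 27 mm wide, 39 mm tall. Stands upright on its wide end in one compartment of the full rack. Origin: centre of its underside; z up along it. Round, so its yaw means nothing. Take it round the neck, from above: as a solid it tapers from 25 mm wide at 6 mm above the origin to 11 mm at the top.
- reducer: Lilac stepped hose reducer, a round tube with a flange: 26 mm wide, 40 mm tall, no cone. Stands upright on its wide end in one compartment of the full rack. Origin: centre of its underside; z up along it. Round, so its yaw means nothing. Take it round the tube, from above: as a solid it tapers from 26 mm wide at 19 mm above the origin to 15 mm at the top.
- cell_large_cone: The fixed grey square compartment of the full rack in which the large cone stands at the start; it marks that fitting's place in the row. Inside 58 x 58 mm, walls 2 mm, rim 6 mm above the floor. Origin: centre of its underside, on the rack's board; its floor is 2 mm above that.
- cell_medium_cone: The fixed grey square compartment of the full rack in which the medium cone stands at the start; it marks that fitting's place in the row. Inside 58 x 58 mm, walls 2 mm, rim 6 mm above the floor. Origin: centre of its underside, on the rack's board; its floor is 2 mm above that.
- cell_small_cone: The fixed grey square compartment of the full rack in which the small cone stands at the start; it marks that fitting's place in the row. Inside 58 x 58 mm, walls 2 mm, rim 6 mm above the floor. Origin: centre of its underside, on the rack's board; its floor is 2 mm above that.
- cell_reducer: The fixed grey square compartment of the full rack in which the reducer stands at the start; it marks that fitting's place in the row. Inside 58 x 58 mm, walls 2 mm, rim 6 mm above the floor. Origin: centre of its underside, on the rack's board; its floor is 2 mm above that.
- full_rack: The rack that holds the four fittings at the start, fixed: steel board 276 x 84 mm, four square compartments in a row along its x axis, centres at x = -99, -33, 33, 99 mm, y = 0. Origin: centre of underside, on the bench; +x away from the robot (rack turned up to 0.25 rad), z up. Compartment floors at z = 12 mm, rims at 18 mm; inside 58 x 58 mm, walls 2 mm. Left or right of the other rack.
- empty_rack: The rack that is empty at the start, fixed: steel board 276 x 84 mm, four square compartments in a row along its x axis, centres at x = -99, -33, 33, 99 mm, y = 0. Origin: centre of underside, on the bench; +x away from the robot (rack turned up to 0.25 rad), z up. Compartment floors at z = 12 mm, rims at 18 mm; inside 58 x 58 mm, walls 2 mm. 
Things that resemble listed ones, but are neither listed nor needed, are in the scene too. What is shaped like the large_cone but red is not meant.

How it is judged (in metres and radians):
At the end, for the whole second after the job is handed in: Every fitting is released, at rest and upright (within 0.1 rad) on the floor of its compartment of the empty rack, in the reverse order of the full rack's row (nearest to farthest and so on), its axis within 16 mm of the compartment's centre along and across the row. None fell over (((x of cell_large_cone in the frame of full_rack between -0.119 and -0.079 m and x of large_cone in the frame of empty_rack between 0.083 and 0.115 m and y of large_cone in the frame of empty_rack between -0.016 and 0.016 m) or (x of cell_large_cone in the frame of full_rack between -0.053 and -0.013 m and x of large_cone in the frame of empty_rack between 0.017 and 0.049 m and y of large_cone in the frame of empty_rack between -0.016 and 0.016 m) or (x of cell_large_cone in the frame of full_rack between 0.013 and 0.053 m and x of large_cone in the frame of empty_rack between -0.049 and -0.017 m and y of large_cone in the frame of empty_rack between -0.016 and 0.016 m) or (x of cell_large_cone in the frame of full_rack between 0.079 and 0.119 m and x of large_cone in the frame of empty_rack between -0.115 and -0.083 m and y of large_cone in the frame of empty_rack between -0.016 and 0.016 m)) and z of large_cone in the frame of empty_rack between 0.008 and 0.016 m and angle between each of large_cone, medium_cone, small_cone, reducer's own z axis and vertical below 0.1 rad and linear speed of each of large_cone, medium_cone, small_cone, reducer below 0.02 m/s and ((x of cell_medium_cone in the frame of full_rack between -0.119 and -0.079 m and x of medium_cone in the frame of empty_rack between 0.083 and 0.115 m and y of medium_cone in the frame of empty_rack between -0.016 and 0.016 m) or (x of cell_medium_cone in the frame of full_rack between -0.053 and -0.013 m and x of medium_cone in the frame of empty_rack between 0.017 and 0.049 m and y of medium_cone in the frame of empty_rack between -0.016 and 0.016 m) or (x of cell_medium_cone in the frame of full_rack between 0.013 and 0.053 m and x of medium_cone in the frame of empty_rack between -0.049 and -0.017 m and y of medium_cone in the frame of empty_rack between -0.016 and 0.016 m) or (x of cell_medium_cone in the frame of full_rack between 0.079 and 0.119 m and x of medium_cone in the frame of empty_rack between -0.115 and -0.083 m and y of medium_cone in the frame of empty_rack between -0.016 and 0.016 m)) and z of medium_cone in the frame of empty_rack between 0.008 and 0.016 m and ((x of cell_small_cone in the frame of full_rack between -0.119 and -0.079 m and x of small_cone in the frame of empty_rack between 0.083 and 0.115 m and y of small_cone in the frame of empty_rack between -0.016 and 0.016 m) or (x of cell_small_cone in the frame of full_rack between -0.053 and -0.013 m and x of small_cone in the frame of empty_rack between 0.017 and 0.049 m and y of small_cone in the frame of empty_rack between -0.016 and 0.016 m) or (x of cell_small_cone in the frame of full_rack between 0.013 and 0.053 m and x of small_cone in the frame of empty_rack between -0.049 and -0.017 m and y of small_cone in the frame of empty_rack between -0.016 and 0.016 m) or (x of cell_small_cone in the frame of full_rack between 0.079 and 0.119 m and x of small_cone in the frame of empty_rack between -0.115 and -0.083 m and y of small_cone in the frame of empty_rack between -0.016 and 0.016 m)) and z of small_cone in the frame of empty_rack between 0.008 and 0.016 m and ((x of cell_reducer in the frame of full_rack between -0.119 and -0.079 m and x of reducer in the frame of empty_rack between 0.083 and 0.115 m and y of reducer in the frame of empty_rack between -0.016 and 0.016 m) or (x of cell_reducer in the frame of full_rack between -0.053 and -0.013 m and x of reducer in the frame of empty_rack between 0.017 and 0.049 m and y of reducer in the frame of empty_rack between -0.016 and 0.016 m) or (x of cell_reducer in the frame of full_rack between 0.013 and 0.053 m and x of reducer in the frame of empty_rack between -0.049 and -0.017 m and y of reducer in the frame of empty_rack between -0.016 and 0.016 m) or (x of cell_reducer in the frame of full_rack between 0.079 and 0.119 m and x of reducer in the frame of empty_rack between -0.115 and -0.083 m and y of reducer in the frame of empty_rack between -0.016 and 0.016 m)) and z of reducer in the frame of empty_rack between 0.008 and 0.016 m); the robot touches nothing.
It fails at once if a fitting falls over (leans more than 1.2 rad) (angle between any of large_cone, medium_cone, small_cone, reducer's own z axis and vertical above 1.2 rad).
It also fails if it takes over 104 s, if anything falls off the work surface, if the arm or the gripper's body presses on something with over 40 N, if the wrist force passes 120 N, or if a joint passes its speed limit or range.

## Working session

There is one attempt and no reset: what is moved stays moved. The work goes in short steps, each a Python script; the robot and the scene stay as the last script left them, time stands still between calls to the robot, and variables do not carry over. Pictures are saved under pics/ and viewed, at most 14 in all, crops included, and the job is handed in when it is done.

```bash
mkdir -p pics; cat > h.py <<'E'
import numpy as np, cv2
from rig import bot
def R(q):
    w,x,y,z=q
    return np.array([[1-2*(y*y+z*z),2*(x*y-z*w),2*(x*z+y*w)],[2*(x*y+z*w),1-2*(x*x+z*z),2*(y*z-x*w)],[2*(x*z-y*w),2*(y*z+x*w),1-2*(x*x+y*y)]])
def att(a):
    a=np.array(a); return a if a.shape==(3,3) else R(a.ravel())
def cloud(c):
    d=c["depth"]; f=210/np.tan(np.radians(c["fovy"])/2)
    v,u=np.mgrid[:420,:560]
    P=np.stack([(u-c["cx"])/f*d,(v-c["cy"])/f*d,d],-1)
    return P@att(c["attitude"]).T+np.array(c["eye"])
E
python3 - <<'E'
from h import *
import pickle
for n in("scene","side"):
    c=bot.read_camera(n); cv2.imwrite(f"pics/{n}0.png",c["image"]); pickle.dump(c,open(n+".pkl","wb"))
    print(n,c["eye"],c["attitude"],c["fovy"],c["cx"],c["cy"],(c["depth"]>0).mean())
print(bot.read_state())
E
```

```text
scene [  -7.70710794 -317.35669647  571.0194773 ] [-0.36737801  0.77903483 -0.46437885  0.20613202] 47.729250502016676 279.4112171609366 205.8957354968004 0.9881972789115646
side [306.2909275  752.63560662 385.27964767] [ 0.08128931 -0.12732193  0.82200049 -0.54908686] 49.14275277886412 282.6937733918316 206.32557977378514 0.9960034013605442
{'clock': 0.1, 'joint_positions': array([-6.66012989e-02,  3.00389781e-01,  1.52154447e+00, -5.05574830e-06,
        1.32067874e+00, -6.66182867e-02]), 'qvel': array([-4.29876912e-05,  1.13833456e-03, -1.60681887e-03, -5.13934330e-04,
       -1.10062214e-03,  8.09026680e-04]), 'effort': array([ 5.41233840e-04, -5.44380498e+01, -3.62372375e+01, -1.11349805e-04,
        3.02289474e-03, -1.80062301e-05]), 'ee_pos': array([5.49804859e+02, 8.25954068e-03, 2.49781396e+02]), 'tool_rot': array([-3.82342147e-04,  7.07100240e-01,  7.07113139e-01, -3.37775173e-04]), 'ft_force': array([ 0.01502239, -0.03842959,  0.79882499]), 'moment': array([ 0.00868274, -0.04125924, -0.03983928]), 'grip_force': 0.0, 'grip_width': 85.14196283409534}
```

View pics/scene0.png

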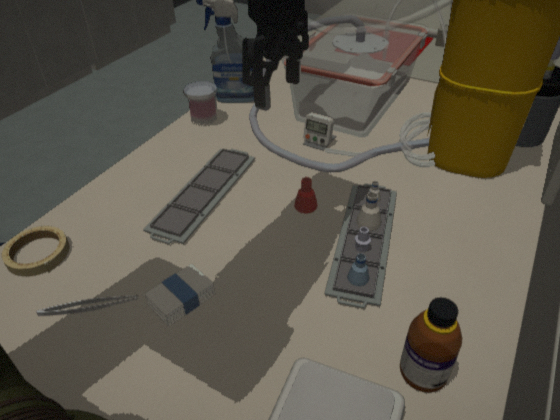

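View pics/side0.png

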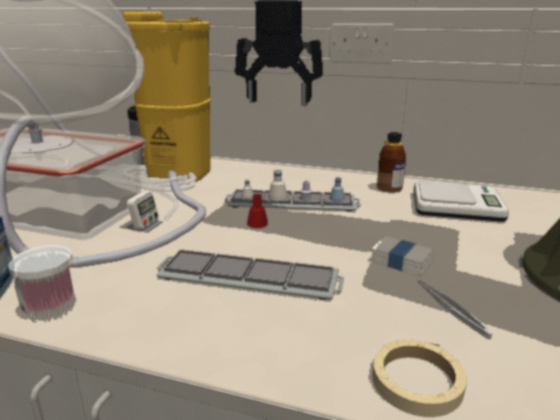

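The scene view shows the full rack on the right with, near to far, pale blue (358,270), lilac (363,238), large white (371,208) and small white (374,188). The empty rack is at about (203,193). The red cone at (306,195), between the racks, is a decoy and ruled out by its colour. The side view agrees, with blue at (337,190), lilac (306,190), large white (278,187) and small (247,190).

```bash
python3 - <<'E'
from h import *
import pickle
for n in("scene","side"):
    c=pickle.load(open(n+".pkl","rb")); P=cloud(c); z=P[...,2]
    seeds={"scene":[(203,193),(340,268)],"side":[(250,272),(322,200)]}[n]
    m=((z>5)&(z<24)).astype(np.uint8)
    nl,lab,st,_=cv2.connectedComponentsWithStats(m)
    for u,v in seeds:
        l=lab[v,u]; q=P[lab==l]
        print(n,(u,v),P[v,u].round(1),len(q)); 
        if l:
            (cx,cy),(w,h),a=cv2.minAreaRect(q[:,:2].astype(np.float32)); print("  rect",cx,cy,w,h,a, np.percentile(q[:,2],[10,50,90]).round(1))
    S={"scene":[(358,270),(363,238),(371,208),(374,188),(306,195)],"side":[(337,190),(306,190),(278,187),(247,190),(258,210)]}[n]
    for u,v in S: print(n,(u,v),P[v,u].round(1),c["image"][v,u])
    x0,y0,x1,y1={"scene":(280,160,420,310),"side":(215,160,375,245)}[n]
    cv2.imwrite(f"pics/{n}_crop.png",cv2.resize(c["image"][y0:y1,x0:x1],None,fx=4,fy=4,interpolation=2)[:600,:800])
E
```

```text
scene (203, 193) [531.2 158.6  13.2] 4218
  rect 544.485107421875 166.87123107910156 297.4127502441406 85.65840911865234 4.9947638511657715 [ 9.8 12.6 17.5]
scene (340, 268) [ 477.  -145.5   12.9] 4773
  rect 566.6232299804688 -151.6334686279297 297.7878723144531 83.9533920288086 13.426153182983398 [ 9.6 12.1 18.1]
scene (358, 270) [ 462.2 -179.1   40.1] [107 102  89]
scene (363, 238) [ 529.1 -160.9   40.7] [69 68 69]
scene (371, 208) [ 590.3 -150.    53.1] [71 76 81]
scene (374, 188) [ 658.3 -131.4   41.6] [68 74 77]
scene (306, 195) [590.  -29.2  36.2] [23 30 77]
side (250, 272) [539.4 171.2  14. ] 5522
  rect 543.942626953125 169.0226593017578 296.2378234863281 84.73817443847656 5.496624946594238 [10.9 13.9 18.8]
side (322, 200) [ 500.9 -165.5   12.5] 1852
  rect 565.612060546875 -150.46780395507812 295.900146484375 85.83976745605469 13.379012107849121 [10.1 14.  19.9]
side (337, 190) [ 469.3 -167.1   39. ] [129 122 111]
side (306, 190) [ 533.9 -150.9   37.2] [144 138 143]
side (278, 187) [ 591.8 -133.1   43.6] [134 147 156]
side (247, 190) [ 659.1 -121.3   32.9] [136 148 156]
side (258, 210) [594.2 -14.6  37.2] [ 23  24 114]
```

View pics/scene_crop.png

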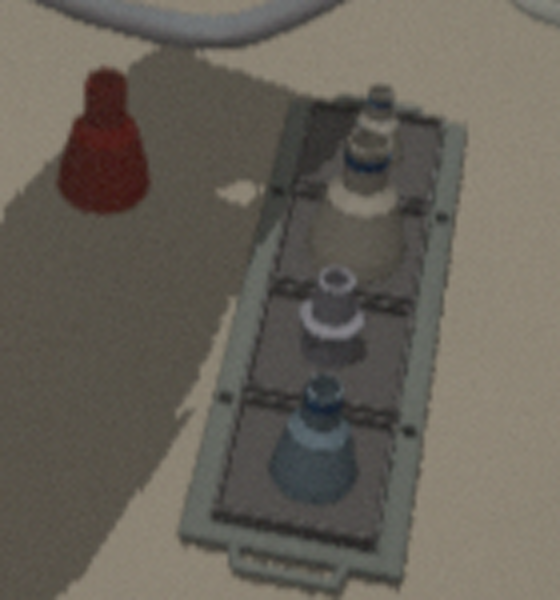

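The crop confirms the full rack's order, near to far: blue medium cone, lilac flanged reducer, large white cone, small white cone. The red one stands outside the rack. Next I'll get the fitting axes from both views and then move the first one.

```bash
cat >> h.py <<'E'
FR=np.array([566.1,-151.1]); FY=np.radians(13.4); ER=np.array([544.2,168.0]); EY=np.radians(5.25)
def cell(c,yaw,x,y=0): return c+np.array([np.cos(yaw)*x-np.sin(yaw)*y,np.sin(yaw)*x+np.cos(yaw)*y])
XS=[-99,-33,33,99]; NAMES=["medium","reducer","large","small"]
HT=[49,40,63,39]
def Q(psi): return [0,np.cos(psi/2),np.sin(psi/2),0]
def centres(cams,origin,yaw,xs,hts,zlo=0.35):
    out=[]
    for x,h in zip(xs,hts):
        p0=cell(origin,yaw,x); pts=[]
        for c in cams:
            P=cloud(c).reshape(-1,3)
            m=(np.hypot(*(P[:,:2]-p0).T)<28)&(P[:,2]>22)&(P[:,2]<12+h+6)
            pts.append(P[m])
        q=np.vstack(pts); (a,b),r=cv2.minEnclosingCircle(q[:,:2].astype(np.float32))
        out.append((np.array([a,b]),r,q[:,2].max(),p0,[p.mean(0).round(1) for p in pts if len(p)]))
    return out
E
python3 - <<'E'
from h import *
import pickle
cams=[pickle.load(open(n+".pkl","rb")) for n in("scene","side")]
print(bot.tip_reach)
for n,o in zip(NAMES,centres(cams,FR,FY,XS,HT)): print(n,o[0].round(1),round(o[1],1),o[2].round(1),"cell",o[3].round(1),o[4])
for x in XS:
    for z in (60,150): print(x,z,bot.ik([*cell(ER,EY,x),z],Q(EY)) is not None, bot.ik([*cell(FR,FY,x),z],Q(FY)) is not None)
E
```

```text
19.0
medium [ 470.8 -176.2] 17.0 63.3 cell [ 469.8 -174. ] [array([ 465.7, -179.2,   39.9]), array([ 470. , -170.4,   39.8])]
reducer [ 535.9 -156.2] 14.3 54.9 cell [ 534.  -158.7] [array([ 532.6, -159.3,   38.9]), array([ 535.2, -152.6,   37.9])]
large [ 595.8 -144.8] 21.9 76.8 cell [ 598.2 -143.5] [array([ 589.8, -148.6,   46.2]), array([ 594.8, -137.1,   45.2])]
small [ 662.1 -130. ] 12.3 52.8 cell [ 662.4 -128.2] [array([ 661.3, -131.9,   39.6]), array([ 661.4, -126.2,   35.7])]
-99 60 True True
-99 150 True True
-33 60 True True
-33 150 True True
33 60 True True
33 150 True True
99 60 True True
99 150 True True
```

```bash
cat >> h.py <<'E'
C={"medium":(470.8,-176.2),"reducer":(535.9,-156.2),"large":(595.8,-144.8),"small":(662.1,-130.0)}
TZ={"medium":62,"reducer":54,"large":72,"small":55}   # TCP height for the neck grasp
DEST={"medium":99,"reducer":33,"large":-33,"small":-99}
def carry(n):
    z=TZ[n]; p=C[n]; d=cell(ER,EY,DEST[n])
    bot.move_gripper(70)
    bot.move_to([*p,190],Q(FY)); bot.servo_line([*p,z])
    bot.move_gripper(0,30); s=bot.read_state(); print(n,"width",s["grip_width"].round(1),"F",round(float(s["grip_force"]),1),s["ee_pos"].round(1))
    bot.servo_line([*p,z+40],speed=80); bot.servo_line([*p,190])
    s=bot.read_state(); print(" lifted",s["grip_width"].round(1),round(float(s["grip_force"]),1))
    if s["grip_width"]<5: return False
    return d
def place(n):
    z=TZ[n]; d=cell(ER,EY,DEST[n])
    bot.move_to([*d,190],Q(EY)); bot.servo_line([*d,z+12])
    hit=bot.servo_line([*d,z+0.5],speed=20,until_force=4); s=bot.read_state(); print(" down",hit,s["ee_pos"].round(1),s["ft_force"].round(1))
    bot.move_gripper(60); bot.servo_line([*d,190]); print(" clock",bot.read_state()["clock"])
E
python3 - <<'E'
from h import *
print(carry("medium"))
for c in("scene","side"): pass
i=[bot.read_camera(c)["image"] for c in("scene","side")]
cv2.imwrite("pics/held.png",cv2.resize(np.hstack(i),(800,300)))
E
```

```text
Traceback (most recent call last):
  File "h.py", line 36, in carry
    bot.move_gripper(0,30); s=bot.read_state(); print(n,"width",s["grip_width"].round(1),"F",round(float(s["grip_force"]),1),s["ee_pos"].round(1))
                                                                ^^^^^^^^^^^^^^^^^^^^^
AttributeError: 'float' object has no attribute 'round'
```

```bash
sed -i 's/s\["grip_width"\]\.round(1)/round(float(s["grip_width"]),1)/g' h.py
python3 - <<'E'
from h import *
print(carry.__name__); p=C["medium"]; z=62
s=bot.read_state(); print(s["grip_width"],s["grip_force"],s["ee_pos"],s["ft_force"],s["clock"])
bot.servo_line([*p,z+40],speed=80); bot.servo_line([*p,190])
s=bot.read_state(); print(s["grip_width"],s["grip_force"])
i=[bot.read_camera(c)["image"] for c in("scene","side")]
cv2.imwrite("pics/held.png",cv2.resize(np.hstack(i),(800,300)))
E
```

```text
carry
17.72014271734069 28.88093926858346 [ 470.98134695 -176.2935987    62.33189377] [-0.5859641   1.09321073  3.95999039] 2.8667
17.833326544672634 28.533233243433642
```

View pics/held.png

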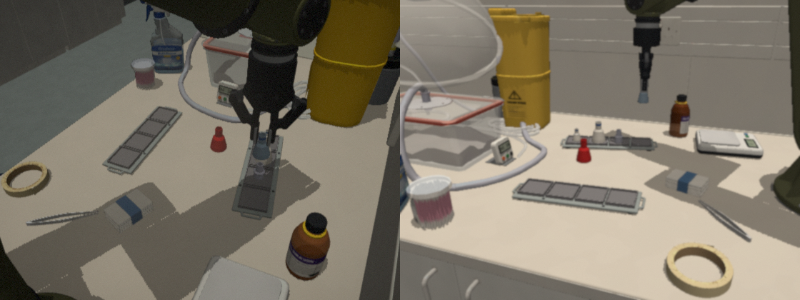

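The medium cone hangs upright in the jaws (side half, 643,97) and the grip is steady at 17.8 mm, so I'll place it.

```bash
sed -i 's/z+12\])/z+3.5],speed=100)/; s/until_force=4/until_force=6/' h.py
python3 - <<'E'
from h import *
place("medium")
i=[bot.read_camera(c)["image"] for c in("scene","side")]
cv2.imwrite("pics/placed1.png",cv2.resize(np.hstack(i),(800,300)))
E
```

```text
down False [642.8 177.1  62.6] [ 0.5  0.6 -0.7]
 clock 8.975
```

View pics/placed1.png

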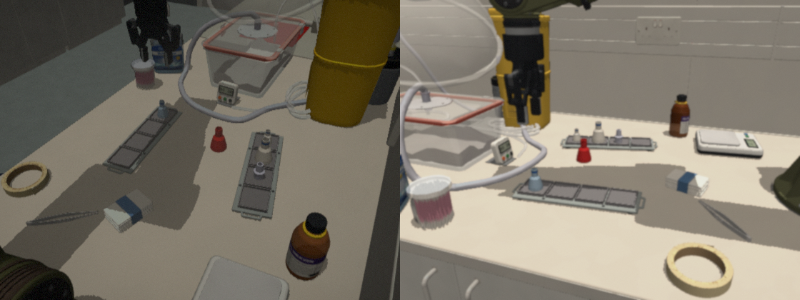

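The medium cone stands upright in the far compartment (side half, 535,180). I'll move the other three, stopping if a grip looks wrong.

```bash
python3 - <<'E'
from h import *
for n,lo in (("reducer",10),("large",12),("small",7)):
    d=carry(n)
    if d is False or bot.read_state()["grip_width"]<lo: print("STOP",n); break
    place(n)
c=[bot.read_camera(k) for k in("scene","side")]
cv2.imwrite("pics/end.png",cv2.resize(np.hstack([k["image"] for k in c]),(800,300)))
import pickle; pickle.dump(c,open("end.pkl","wb"))
E
```

```text
reducer width 19.9 F 29.0 [ 536.1 -156.2   54.4]
 lifted 20.0 28.4
 down False [577.1 171.   54.6] [-0.1 -0.1 -0.2]
 clock 18.2167
large width 22.8 F 29.3 [ 596.  -144.9   72.6]
 lifted 23.4 28.7
 down False [511.4 165.   72.6] [1.  0.7 0.4]
 clock 26.625
small width 14.2 F 28.8 [ 662.3 -130.1   55.3]
 lifted 13.4 28.5
 down False [445.6 158.9  55.5] [ 0.5  0.6 -0.6]
 clock 35.8583
```

View pics/end.png

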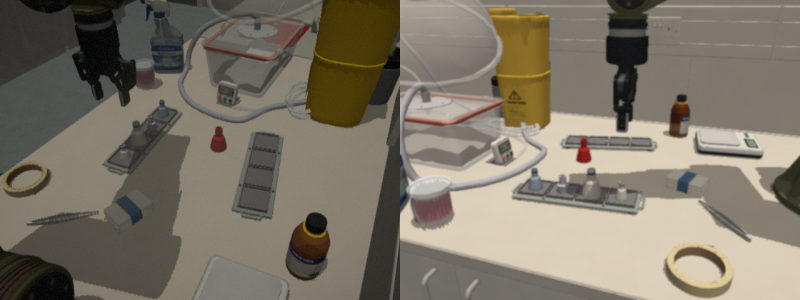

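All four stand in the empty rack in the right order (side half: 535, 563, 591, 621). I'll check the positions numerically before handing in.

```bash
python3 - <<'E'
from h import *
import pickle
c=pickle.load(open("end.pkl","rb"))
N=["medium","reducer","large","small"]
for n,o in zip(N,centres(c,ER,EY,[DEST[n] for n in N],HT)): print(n,(o[0]-o[3]).round(1),round(o[1],1),o[2].round(1))
i=c[1]["image"]; cv2.imwrite("pics/endcrop.png",cv2.resize(i[225:310,150:350],None,fx=4,fy=4,interpolation=2))
E
```

```text
medium [-0.5 -1.3] 16.4 63.3
reducer [-1.  -0.3] 13.5 54.7
large [-0.1  0.4] 21.5 77.0
small [ 0.4 -0.3] 12.9 53.2
```

View pics/endcrop.png

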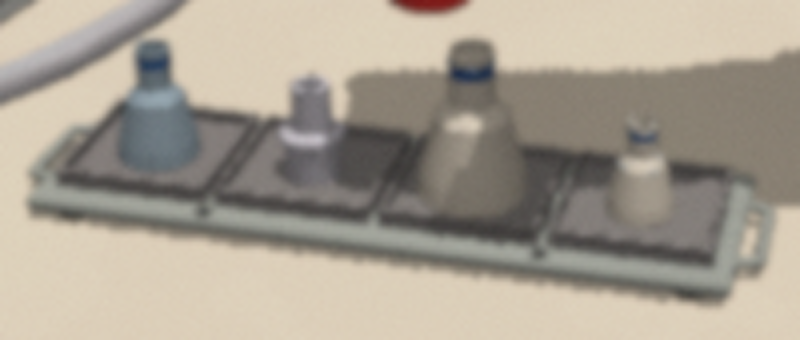

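The crop shows all four upright, and each axis measures within 2 mm of its compartment's centre.

```bash
python3 -c "
from rig import bot
print(bot.finish_job())"
```

```text
the job is handed in; nothing more can be done
None
```

The job is handed in: all four fittings stand upright in the empty rack in reverse order, each measured within 2 mm of its compartment's centre, after about 36 s on the robot's clock; the hand-in call returned no verdict.

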